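# Clear the broken crockery off the chopping block

### The job

Some sharp shards of broken crockery lie on the chopping block. Take the wooden scraper block by its grip and sweep all five shards off the chopping block into the steel roasting pan beside it, never touching them with the gripper; then stand the scraper upright again lengthwise on the middle of its cork pad and let go. Leave everything else where it is.

Things in the scene. Friction and masses are not known exactly. Their poses are not given: they have to be found in the camera images.
- block: Fixed thick wooden chopping block, 240 (its x) x 200 (its y) x 45 mm high, flat top without a lip. Origin: centre of its underside, on the bench; z up. The pan stands against one of its two y sides, the storage box against the other; which side is which varies.
- pan: Fixed shallow steel roasting pan, open on top, 260 (x) x 150 (y) x 32 mm high, walls and floor 4 mm, small loop handles at its x ends, its axes parallel to the block's; it stands 2 mm from the block's side with its rim 13 mm lower than the block's top. Origin: centre of its underside.
- storage_box: Fixed shallow grey plastic storage box with two dividers and a few corks in it, 260 (x) x 150 (y) x 42 mm high, against the block's other side from the pan. Origin: centre of its underside. Not for the shards.
- scraper: Wooden scraper block with a steel-shod foot, standing upright on the cork pad: foot 120 (its x) x 28 (y) x 25 mm high, on it a grip 80 (x) x 22 (y) mm rising to 76 mm above the underside. Origin: centre of its underside, z up. Grasp the grip across y. About 180 g.
- cork_pad: Fixed cork pad on the bench, 160 (x) x 90 (y) x 6 mm thick, to the left or the right of the block. Origin: centre of its underside, z up.
- cup: Bystander: yellow ceramic cup, 76 mm wide, 80 mm high, on a stone slab on the other side from the cork pad. Origin: centre of its underside.
- jar: Bystander: glass jar beyond and beside the block, 70 mm wide, 110 mm high. Origin: centre of its underside.
- can: Bystander: metal can beyond and beside the block, 72 mm wide, 100 mm high. Origin: centre of its underside.
- spoon: Bystander: wooden spoon lying on the bench near the robot. Origin: on its underside.
- salt: Bystander: small steel salt shaker beyond the block, 44 mm wide, 75 mm high. Origin: centre of its underside.
- bowl: Bystander: white bowl near the robot, 100 mm wide, 50 mm high. Origin: centre of its underside.
- shard1: White broken-crockery shard lying flat, irregular, about 28 x 20 mm and 9 mm thick, 14 g. Origin: centre of its underside as it starts, z up at the start; it may turn over.
- shard2: White broken-crockery shard lying flat, irregular, about 28 x 20 mm and 9 mm thick, 14 g. Origin: centre of its underside as it starts, z up at the start; it may turn over.
- shard3: White broken-crockery shard lying flat, irregular, about 28 x 20 mm and 9 mm thick, 14 g. Origin: centre of its underside as it starts, z up at the start; it may turn over.
- shard4: White broken-crockery shard lying flat, irregular, about 28 x 20 mm and 9 mm thick, 14 g. Origin: centre of its underside as it starts, z up at the start; it may turn over.
- shard5: White broken-crockery shard lying flat, irregular, about 28 x 20 mm and 9 mm thick, 14 g. Origin: centre of its underside as it starts, z up at the start; it may turn over.

How it is judged:
By the outcome, as a careful person would: the job done as asked, in the order asked, and still so for the second after the job is handed in, with the robot touching nothing.
It also fails if it takes over 64 s, if anything falls off the work surface, if the arm or the gripper's body presses on something with over 40 N, if the wrist force passes 120 N, or if a joint passes its speed limit or range.

### The arm

A 7-joint arm with a two-finger parallel gripper is mounted at the origin on the work surface. World frame = base frame: x ahead of the robot, y to its left, z up, the work surface at z = 0. Lengths are in mm, angles in rad, forces in N, time in s.
With the tool pointing down it reaches from about 400 to 875 mm from the base axis. Payload 19.3 kg.
Tool frame: the origin (TCP) lies at the very end of the fingers, on their centre line; the grasp point (between the pads) lies 19 mm behind it; z points along the fingers, y is the line along which they close (so a half turn about z gives the same grasp; the last joint's range is limited). The gripper opens to 85 mm and grips with 20 to 120 N. Pads are 22 mm wide; open, the fingers measure 114 mm over their backs; the gripper's body (76 mm by 85 mm) begins 54 mm behind the grasp point. The pads swing forward as they close: fully open they stand 13 mm farther back than shut.
Start: joints at [-1.221, 0.521, -0.036, 1.599, 0.021, 1.021, -0.113], TCP at [254.753, 570.715, 231.291] pointing down, gripper open.
Joint ranges: [-2.91, 2.91], [-0.3, 2.13], [-1.5, 1.42], [0.17, 2.43], [-1.26, 4.41], [0.16, 1.93], [-2.52, 2.52]. Speed limits (rad/s): [1.89, 1.89, 2.39, 2.39, 3.01, 3.01, 3.01].

### API

Orientations are given as [roll, pitch, yaw] about the fixed x, y, z axes, in that order (R = Rz(yaw) Ry(pitch) Rx(roll)).
In Python, from station import robot, cams gives the robot as it stands.
- The arm moves only by the shell command python3 -m creep 'ROWS' [OPENING] [FORCE]. ROWS is JSON, a list of rows, each a list of 6 numbers: the shift along the world's x, y, z normalised to -1 to 1, where 1 is 40 mm, then the turn, a rotation vector about the world's x, y, z normalised to -1 to 1, where 1 is pi/2 rad. A call has exactly 5 rows; each row shifts and turns the commanded pose from where the row before left it; what a row does not reach is not made up. A row lasts 1/12 s, in which the tool goes at most 41.7 mm and 7.16 degrees, less where a joint would pass 70% of its speed; a pose out of reach is approached as far as the arm can. A call with a number of a shift or a turn outside -1 to 1 is refused whole. A call with a gripper value outside its range is refused whole. OPENING is the opening, from -1 (shut) to 1 (fully open), set as the call begins (- or left out, the last holds). The fingers move at their own pace and stop on an object; FORCE is the grip in N (left out, the last holds). Time passes only in rows, so rows that do not move let the fingers close, or fill a call up. It gives the time, the measured TCP pose, the force, the opening and the grip force at its end, in the units of the state.
- robot.sense(): the state, without advancing time (a new reading comes with each control period).
- cams.get_image(name): name is "side" or "top"; returns a dict with "pixels" (420x560x3 uint8, red, green, blue), "vfov" (degrees; the focal length in pixels is half the picture's height over the tangent of half this angle, whatever the lens; pixels are square), "cx", "cy" (the principal point, pixels), "dist" ([k1, k2, p1, p2, k3] as OpenCV has them; the pictures are not rectified), "view" (4x4, takes a point from world to camera coordinates). Camera axes: x right, y down, z forward; pixel columns grow to the right and rows downward; lengths in mm; the calibration is good to about 2 mm. A picture is of the moment at which its call begins. There is no depth.
- robot.hand_in(): hands the job in; it is judged then, once.
The state is a dict: "time_s": time; "joints": joint angles; "qvel": joint speeds; "tau": joint torques, N m; "eef_pos": TCP position; "eef_rot": TCP orientation; "force": force on the tool from outside, world axes, zero at the start; "moment": the same for the moment, N m; "gripper_width": opening from 0.0 (shut) to 1.0 (fully open); "finger_force": force on a finger pad.
Only numpy, scipy, OpenCV 4.12 (cv2) and the standard library are available. Lean on these libraries where they do the work, as an engineer would, in place of code of your own. Each camera call takes 0.05 s, during which the arm holds its last target. There are 200 camera calls.

## Working session

There is one attempt and no reset: what is moved stays moved. The work goes in short steps, Python scripts to look and compute and a shell command to move; the robot and the scene stay as the last step left them, time stands still between calls to the robot, and variables do not carry over. Pictures are saved under pics/ and viewed, at most 10 in all, crops included, and the job is handed in when it is done.

```bash
mkdir -p pics
cat > h.py <<'E'
import numpy as np, cv2
from station import robot, cams
def get(n,save=None):
    d=cams.get_image(n); p=d["pixels"]
    if save: cv2.imwrite(save,p[:,:,::-1])
    f=p.shape[0]/2/np.tan(np.radians(d["vfov"])/2)
    d["K"]=np.array([[f,0,d["cx"]],[0,f,d["cy"]],[0,0,1.]]); d["V"]=np.array(d["view"]); d["D"]=np.array(d["dist"],float)
    return d
def ray(d,uv,z):
    uv=np.array(uv,float).reshape(-1,1,2)
    n=cv2.undistortPoints(uv,d["K"],d["D"]).reshape(-1,2)
    R,t=d["V"][:3,:3],d["V"][:3,3]; c=-R.T@t
    r=np.c_[n,np.ones(len(n))]@R
    return c+r*((z-c[2])/r[:,2])[:,None]
def proj(d,P):
    R,t=d["V"][:3,:3],d["V"][:3,3]
    return cv2.projectPoints(np.array(P,float).reshape(-1,3),cv2.Rodrigues(R)[0],t,d["K"],d["D"])[0].reshape(-1,2)
E
python3 - <<'E'
from h import *
for n in("top","side"):
    d=get(n,f"pics/{n}0.png"); print(n,d["V"].round(3).tolist(),d["K"][0,0])
s=robot.sense(); print({k:s[k] for k in("time_s","eef_pos","eef_rot","gripper_width","force")})
E
```

```text
top [[0.076, -0.997, -0.006, -20.349], [-0.976, -0.073, -0.206, 533.415], [0.205, 0.021, -0.978, 1016.562], [0.0, 0.0, 0.0, 1.0]] 400.41030969312664
side [[0.719, -0.694, -0.017, -371.426], [-0.432, -0.428, -0.794, 286.704], [0.544, 0.578, -0.608, 762.564], [0.0, 0.0, 0.0, 1.0]] 440.41857351724826
{'time_s': 0.1, 'eef_pos': array([254.67504701, 570.44496402, 230.77849026]), 'eef_rot': array([-3.14059356e+00,  9.21305066e-05,  2.72172201e+00]), 'gripper_width': 1.0032831885268483, 'force': array([0.37443153, 0.88332925, 0.59545125])}
```

View pics/top0.png

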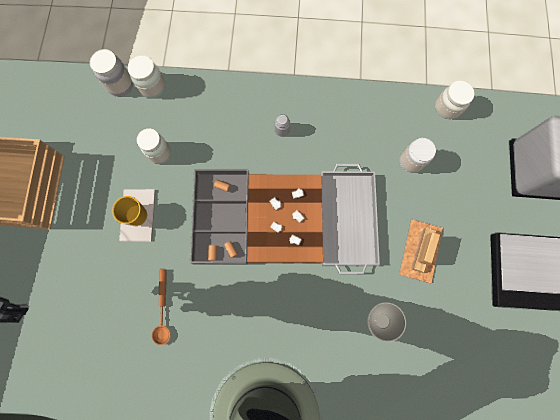

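View pics/side0.png

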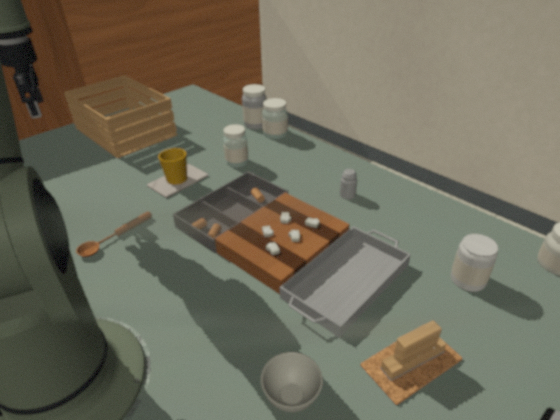

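The top view has +x up and +y left. The block is at about (285,218), with the storage box on its left (+y) and the pan on its right (-y). The scraper stands on the cork pad at (425,250), and the five shards are at about (298,194), (276,204), (298,216), (277,228) and (295,240). The side view agrees. The bowl is at (387,322).

Run:
```python
from h import *
d=get("top"); p=d["pixels"]; hsv=cv2.cvtColor(p,cv2.COLOR_RGB2HSV)
for uv in[(285,185),(285,200),(285,255),(410,270),(432,245),(428,262),(298,194),(350,220),(436,229)]: print(uv,p[uv[1],uv[0]],hsv[uv[1],uv[0]])
def cnts(m,lo,x0,x1,y0,y1,off=0):
    mm=np.zeros_like(m); mm[y0:y1,x0:x1]=m[y0:y1,x0:x1]
    return [c for c in cv2.findContours(mm.astype(np.uint8),0,1)[0] if cv2.contourArea(c)>lo]
H,S,V=[hsv[...,i].astype(int) for i in range(3)]
sh=(S<60)&(V>170)
for c in cnts(sh,10,249,321,176,262):
    m=cv2.moments(c); print("shard",ray(d,[m["m10"]/m["m00"],m["m01"]/m["m00"]],50).round(0)[0],cv2.contourArea(c))
wood=(S>90)&(H<25)
c=max(cnts(wood|sh,100,246,324,165,275),key=cv2.contourArea)
b=cv2.boxPoints(cv2.minAreaRect(c)); print("block px",b.round(1).tolist()); print(ray(d,b,45).round(1))
c=max(cnts(wood,100,390,460,205,300),key=cv2.contourArea)
b=cv2.boxPoints(cv2.minAreaRect(c));print("pad px",b.round(1).tolist()); print(ray(d,b,6).round(1))
crop=p[205:295,385:460]
cv2.imwrite("pics/crop.png",cv2.resize(np.hstack([crop]),None,fx=6,fy=6,interpolation=cv2.INTER_CUBIC)[:,:,::-1])
```

```text
(285, 185) [190 121  76] [ 12 153 190]
(285, 200) [97 59 40] [ 10 150  97]
(285, 255) [190 121  75] [ 12 154 190]
(410, 270) [226 160 107] [ 13 134 226]
(432, 245) [235 189 131] [ 17 113 235]
(428, 262) [184 140  98] [ 15 119 184]
(298, 194) [247 246 245] [ 15   2 247]
(350, 220) [194 191 188] [ 15   8 194]
(436, 229) [227 158 105] [ 13 137 227]
shard [457. -41.  50.] 59.0
shard [488.  11.  50.] 58.0
shard [521. -45.  50.] 64.5
shard [551.  18.  50.] 67.5
shard [584. -40.  50.] 57.5
block px [[246.8000030517578, 262.0], [247.8000030517578, 170.1999969482422], [323.0, 171.0], [322.0, 262.79998779296875]]
[[ 388.7   80.2   45. ]
 [ 640.4  100.1   45. ]
 [ 653.5 -107.3   45. ]
 [ 401.4 -117.4   45. ]]
pad px [[398.6000061035156, 275.6000061035156], [410.8999938964844, 219.10000610351562], [443.5, 226.1999969482422], [431.20001220703125, 282.70001220703125]]
[[ 385.4 -331.8    6. ]
 [ 544.5 -364.2    6. ]
 [ 531.  -456.3    6. ]
 [ 372.4 -421.3    6. ]]
```

View pics/crop.png

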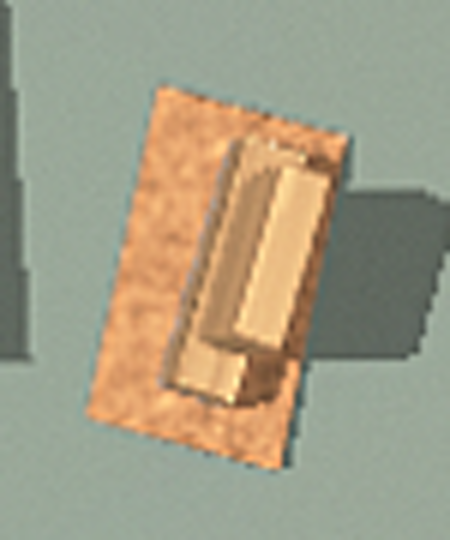

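The crop shows the grip's top face with corners at about (282,165), (335,175), (285,350) and (233,335) in crop pixels. Next I need an enlargement of the block and pan.

Run:
```python
from h import *
d=get("top"); p=d["pixels"]
cv2.imwrite("pics/crop2.png",cv2.resize(p[160:275,185:385],None,fx=4,fy=4,interpolation=cv2.INTER_CUBIC)[:,:,::-1])
u=lambda a,f,o:(np.array(a)+.5)/f-.5+np.array(o)
g=ray(d,u([(282,165),(335,175),(285,350),(233,335)],6,(385,205)),82);print(g.round(1),g.mean(0).round(1))
ft=ray(d,u([(178,372),(240,390),(237,143)],6,(385,205)),31);print("foot top",ft.round(1))
for a in(g[0]-g[3],g[1]-g[2],ft[2]-ft[0]): print(np.degrees(np.arctan2(a[1],a[0])),np.hypot(a[0],a[1]))
print("cam",(-d["V"][:3,:3].T@d["V"][:3,3]).round(0))
```

```text
[[ 498.2 -393.4   82. ]
 [ 495.5 -416.6   82. ]
 [ 418.5 -394.6   82. ]
 [ 423.3 -372.2   82. ]] [ 458.9 -394.2   82. ]
foot top [[ 410.5 -366.    31. ]
 [ 404.5 -393.9   31. ]
 [ 516.  -392.3   31. ]]
-15.813496611991043 77.85718756164786
-15.93547737627231 80.0985867749306
-14.002036810066905 108.72491974946512
cam [ 313.   -3. 1105.]
```

View pics/crop2.png

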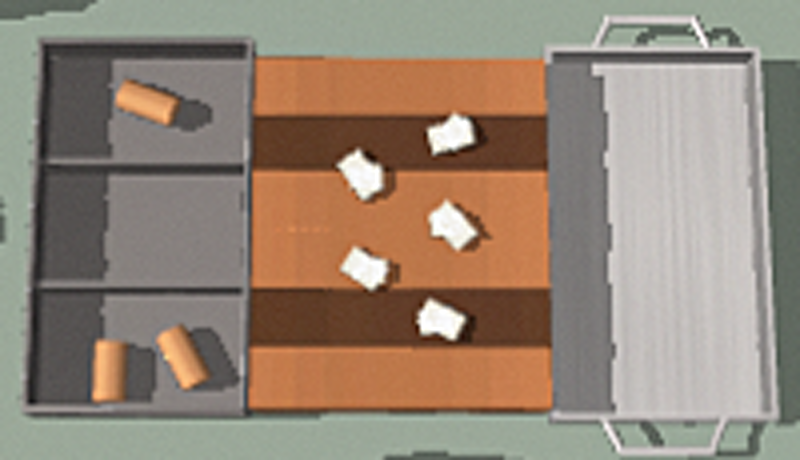

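The crop shows the block top from (255,57)–(546,57) to (248,408)–(551,410). The pan rim corners are (548,48), (757,50), (776,418) and (551,418), and the shards sit between columns 340 and 480.

Run:
```python
from h import *
d=get("top")
u=lambda a,f,o:(np.array(a)+.5)/f-.5+np.array(o)
P=lambda a,z:ray(d,u(a,4,(185,160)),z)
b=P([(255,57),(546,57),(551,410),(248,408)],45);print("block",b.round(0))
q=P([(548,48),(757,50),(776,418),(551,418)],32);print("pan",q.round(0),q.mean(0).round(0))
s=P([(40,40),(252,40),(248,412),(25,410)],42);print("box",s.round(0),s.mean(0).round(0))
for a in(b[0]-b[3],b[1]-b[2],q[0]-q[3],q[1]-q[2],s[0]-s[3],s[1]-s[2]): print(np.degrees(np.arctan2(a[1],a[0])).round(1),np.hypot(a[0],a[1]).round(0))
print("shards",P([(452,133),(360,175),(453,225),(365,269),(441,320)],50).round(0)[:,:2].tolist())
```

```text
block [[ 630.   98.   45.]
 [ 645. -103.   45.]
 [ 403. -118.   45.]
 [ 390.   81.   45.]]
pan [[ 656. -105.   32.]
 [ 665. -251.   32.]
 [ 410. -270.   32.]
 [ 399. -120.   32.]] [ 533. -186.   32.]
box [[632. 248.  42.]
 [643. 101.  42.]
 [387.  81.  42.]
 [377. 228.  42.]] [510. 165.  42.]
4.0 241.0
3.8 242.0
3.4 257.0
4.3 256.0
4.5 256.0
4.5 256.0
shards [[585.0, -41.0], [551.0, 19.0], [521.0, -46.0], [487.0, 11.0], [457.0, -42.0]]
```

```bash
python3 -m creep '[[0.44,-0.8,0,0,0,-0.0634],[0.44,-0.8,0,0,0,-0.0634],[0.44,-0.8,0,0,0,-0.0634],[0.44,-0.8,0,0,0,-0.0634],[0.44,-0.8,0,0,0,-0.0634]]' 1 60
python3 - <<'E'
from h import *
d=get("top")
u=(np.array([(160,88),(348,135),(285,467),(90,417)])+.5)/6-.5+np.array((385,205))
q=ray(d,u,6);print(q.round(1),q.mean(0))
for a,b in((0,3),(1,2),(0,1),(3,2)):
    e=q[a]-q[b];print(np.degrees(np.arctan2(e[1],e[0])),np.hypot(e[0],e[1]))
E
```

```text
time_s: 0.67
eef_pos: [343.3, 409.1, 231.3]
eef_rot: [3.142, -0.0, 2.219]
force: [0.3, 0.9, 0.4]
gripper_width: 0.998
finger_force: 0.0
[[ 544.1 -365.1    6. ]
 [ 528.4 -453.6    6. ]
 [ 373.4 -423.7    6. ]
 [ 389.6 -334.4    6. ]] [ 458.87034035 -394.21485254    6.        ]
-11.240161684654344 157.55801560997594
-10.90829756286567 157.86475471777186
79.8996665809246 89.88824103110714
79.69633511782335 90.79694947776197
```

```bash
python3 -m creep '[[0.44,-0.8,0,0,0,-0.0634],[0.44,-0.8,0,0,0,-0.0634],[0.44,-0.8,0,0,0,-0.0634],[0.44,-0.8,0,0,0,-0.0634],[0.44,-0.8,0,0,0,-0.0634]]'
python3 -m creep '[[0.44,-0.8,0,0,0,-0.0634],[0.44,-0.8,0,0,0,-0.0634],[0.44,-0.8,0,0,0,-0.0634],[0.44,-0.8,0,0,0,-0.0634],[0.44,-0.8,0,0,0,-0.0634]]'
python3 -m creep '[[-0.1,-0.81,0,0,0,-0.0634],[-0.1,-0.81,0,0,0,-0.0634],[-0.1,-0.81,0,0,0,-0.0634],[-0.1,-0.81,0,0,0,-0.0634],[-0.1,-0.81,0,0,0,-0.0634]]'
python3 -m creep '[[-0.1,-0.81,0,0,0,-0.0634],[-0.1,-0.81,0,0,0,-0.0634],[-0.1,-0.81,0,0,0,-0.0634],[-0.1,-0.81,0,0,0,-0.0634],[-0.1,-0.81,0,0,0,-0.0634]]'
python3 -m creep '[[-0.1,-0.81,0,0,0,-0.0634],[-0.1,-0.81,0,0,0,-0.0634],[-0.1,-0.81,0,0,0,-0.0634],[-0.1,-0.81,0,0,0,-0.0634],[-0.1,-0.81,0,0,0,-0.0634]]'
```

```text
time_s: 1.13
eef_pos: [431.3, 249.2, 231.5]
eef_rot: [3.141, -0.0, 1.721]
force: [0.5, 0.5, 0.1]
gripper_width: 1.002
finger_force: 0.0
time_s: 1.55
eef_pos: [519.3, 89.1, 231.5]
eef_rot: [3.141, -0.0, 1.223]
force: [0.1, 0.4, 0.5]
gripper_width: 1.003
finger_force: 0.0
time_s: 1.97
eef_pos: [498.3, -72.7, 231.4]
eef_rot: [3.142, -0.0, 0.725]
force: [0.7, -0.1, 1.0]
gripper_width: 0.997
finger_force: 0.0
time_s: 2.38
eef_pos: [478.4, -234.7, 231.4]
eef_rot: [-3.142, -0.0, 0.228]
force: [0.6, 0.4, 0.5]
gripper_width: 1.004
finger_force: 0.0
time_s: 2.8
eef_pos: [458.5, -396.6, 231.2]
eef_rot: [-3.141, 0.0, -0.27]
force: [0.3, -0.4, 0.6]
gripper_width: 1.002
finger_force: 0.0
```

```bash
python3 -m creep '[[0.01,0.05,-0.5,0,0,0.01],[0,0,-0.5,0,0,0],[0,0,-0.5,0,0,0],[0,0,-0.5,0,0,0],[0,0,-0.5,0,0,0]]'
python3 -m creep '[[0,0,-0.5,0,0,0],[0,0,-0.5,0,0,0],[0,0,-0.5,0,0,0],[0,0,-0.5,0,0,0],[0,0,-0.28,0,0,0]]'
python3 -m creep '[[0,0,0,0,0,0],[0,0,0,0,0,0],[0,0,0,0,0,0],[0,0,0,0,0,0],[0,0,0,0,0,0]]' -1 60
python3 -m creep '[[0,0,0,0,0,0],[0,0,0,0,0,0],[0,0,0,0,0,0],[0,0,0,0,0,0],[0,0,0,0,0,0]]'
```

```text
time_s: 3.22
eef_pos: [459.2, -393.2, 130.2]
eef_rot: [-3.141, 0.0, -0.25]
force: [0.7, -0.0, 0.2]
gripper_width: 0.992
finger_force: 0.0
time_s: 3.63
eef_pos: [458.7, -392.6, 38.0]
eef_rot: [-3.141, 0.002, -0.25]
force: [-0.5, 0.1, 0.1]
gripper_width: 1.001
finger_force: 0.0
time_s: 4.05
eef_pos: [459.6, -393.6, 41.0]
eef_rot: [3.141, -0.001, -0.25]
force: [-0.7, -2.4, 1.7]
gripper_width: 0.295
finger_force: 0.8
time_s: 4.47
eef_pos: [459.5, -393.5, 40.9]
eef_rot: [3.141, -0.001, -0.25]
force: [-1.4, 1.5, 8.8]
gripper_width: 0.249
finger_force: 63.5
```

```bash
python3 -m creep '[[0,0,0.3,0,0,0],[0,0,0.5,0,0,0],[0,0,0.65,0,0,0],[0,0,0.65,0,0,0],[0,0,0.65,0,0,0]]'
python3 -m creep '[[0.158,0.761,0,0,0,0.0136],[0.158,0.761,0,0,0,0.0136],[0.158,0.761,0,0,0,0.0136],[0.158,0.761,0,0,0,0.0136],[0.158,0.761,0,0,0,0.0136]]'
python3 -m creep '[[0.158,0.761,0,0,0,0.0136],[0.158,0.761,0,0,0,0.0136],[0.158,0.761,0,0,0,0.0136],[0.158,0.761,0,0,0,0.0136],[0.158,0.761,0,0,0,0.0136]]'
python3 -m creep '[[0.158,0.761,0,0,0,0.0136],[0.158,0.761,0,0,0,0.0136],[0.158,0.761,0,0,0,0.0136],[0.158,0.761,0,0,0,0.0136],[0.158,0.761,0,0,0,0.0136]]'
python3 -m creep '[[0,0,-0.5,0,0,0],[0,0,-0.5,0,0,0],[0,0,0,0,0,0],[0,0,0,0,0,0],[0,0,0,0,0,0]]'
python3 - <<'E'
from h import *
d=get("top");e=get("side")
a=np.vstack([d["pixels"][150:290,190:400],e["pixels"][150:290,190:400]])
cv2.imwrite("pics/c3.png",cv2.resize(a,None,fx=2,fy=2)[:,:,::-1])
s=robot.sense();print(s["eef_pos"],s["eef_rot"],s["joints"])
E
```

```text
time_s: 4.88
eef_pos: [458.8, -393.2, 152.1]
eef_rot: [-3.142, 0.0, -0.251]
force: [0.8, 0.2, -1.8]
gripper_width: 0.253
finger_force: 62.1
time_s: 5.3
eef_pos: [490.7, -239.6, 150.9]
eef_rot: [-3.141, -0.0, -0.143]
force: [1.2, 0.2, -3.3]
gripper_width: 0.252
finger_force: 62.2
time_s: 5.72
eef_pos: [522.4, -87.3, 150.9]
eef_rot: [-3.141, -0.0, -0.036]
force: [0.8, -0.4, -2.2]
gripper_width: 0.254
finger_force: 62.2
time_s: 6.13
eef_pos: [553.9, 64.9, 151.0]
eef_rot: [-3.141, -0.0, 0.071]
force: [0.5, -0.9, -2.3]
gripper_width: 0.251
finger_force: 62.2
time_s: 6.55
eef_pos: [554.3, 62.8, 111.4]
eef_rot: [-3.142, -0.001, 0.069]
force: [0.9, -0.3, -2.2]
gripper_width: 0.254
finger_force: 62.0
[554.51197167  62.97286564 111.38254621] [-3.14130534e+00 -1.51387314e-03  6.95774435e-02] [-0.67821378  0.69075823  0.67333086  1.90468148 -0.6141514   0.76116542
 -1.15680764]
```

View pics/c3.png

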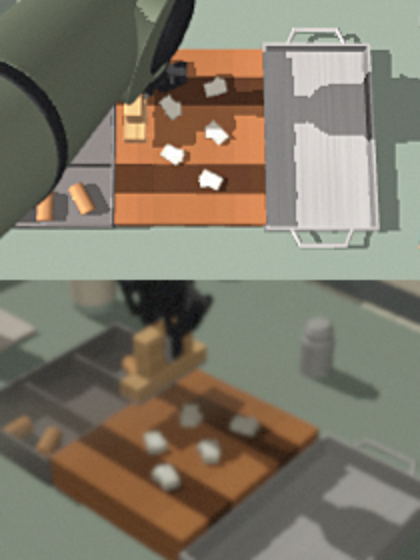

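The scraper is held straight, and its foot sits on the +y side of the shards. The five shards lie on the block at about (170,107), (215,87), (216,132), (172,154) and (210,180) in the crop. Next I lower it and sweep the far lane.

```bash
python3 -m creep '[[0,0,-0.3,0,0,0],[0,0,-0.3,0,0,0],[0,0,-0.16,0,0,0],[0,0,0,0,0,0],[0,0,0,0,0,0]]'
```

```text
time_s: 7.07
eef_pos: [553.6, 63.1, 78.8]
eef_rot: [3.142, 0.001, 0.07]
force: [0.1, 0.2, -1.7]
gripper_width: 0.25
finger_force: 62.4
```

```bash
python3 -m creep '[[0.022,-0.3,0,0,0,0],[0.022,-0.3,0,0,0,0],[0.022,-0.3,0,0,0,0],[0.022,-0.3,0,0,0,0],[0.022,-0.3,0,0,0,0]]'
python3 -m creep '[[0.022,-0.3,0,0,0,0],[0.022,-0.3,0,0,0,0],[0.022,-0.3,0,0,0,0],[0.022,-0.3,0,0,0,0],[0.022,-0.3,0,0,0,0]]'
python3 -m creep '[[0.022,-0.3,0,0,0,0],[0.022,-0.3,0,0,0,0],[0.022,-0.3,0,0,0,0],[0.022,-0.3,0,0,0,0],[0.022,-0.3,0,0,0,0]]'
python3 -m creep '[[0.01,-0.2,0,0,0,0],[0,0,0,0,0,0],[0,0,0.3,0,0,0],[0,0,0.5,0,0,0],[0,0,0.5,0,0,0]]'
python3 -m creep '[[-0.1,0.5,0.2,0,0,0],[-0.3,0.8,0,0,0,0],[-0.4,0.8,0,0,0,0],[-0.4,0.8,0,0,0,0],[-0.4,0.8,0,0,0,0]]'
python3 -m creep '[[-0.4,0.6,0,0,0,0],[-0.33,0.3,0,0,0,0],[0,0,0,0,0,0],[0,0,0,0,0,0],[0,0,0,0,0,0]]'
python3 - <<'E'
from h import *
d=get("top");e=get("side")
a=np.vstack([d["pixels"][150:290,190:400],e["pixels"][150:330,200:410]])
cv2.imwrite("pics/c4.png",cv2.resize(a,None,fx=1.85,fy=1.85)[:,:,::-1])
s=robot.sense();print(s["eef_pos"],s["eef_rot"])
E
```

```text
time_s: 7.48
eef_pos: [558.3, 1.5, 79.7]
eef_rot: [3.141, 0.0, 0.069]
force: [-0.2, -0.2, -2.0]
gripper_width: 0.249
finger_force: 62.2
time_s: 7.9
eef_pos: [562.8, -57.9, 79.7]
eef_rot: [-3.142, 0.0, 0.07]
force: [-0.7, 0.7, -1.8]
gripper_width: 0.25
finger_force: 62.2
time_s: 8.32
eef_pos: [567.2, -117.9, 79.7]
eef_rot: [3.142, 0.0, 0.07]
force: [-1.0, -0.7, -1.0]
gripper_width: 0.249
finger_force: 62.2
time_s: 8.73
eef_pos: [567.3, -123.9, 132.7]
eef_rot: [-3.141, 0.001, 0.071]
force: [-0.4, 0.3, -2.3]
gripper_width: 0.247
finger_force: 62.1
time_s: 9.15
eef_pos: [502.5, 25.4, 140.4]
eef_rot: [-3.141, -0.0, 0.071]
force: [0.3, 1.8, -1.9]
gripper_width: 0.248
finger_force: 62.3
time_s: 9.57
eef_pos: [474.8, 59.6, 140.3]
eef_rot: [-3.141, -0.001, 0.071]
force: [1.1, -0.4, -2.2]
gripper_width: 0.253
finger_force: 62.2
[474.85844422  58.91226972 140.02436983] [-3.14154095e+00 -5.99205303e-04  6.96256194e-02]
```

View pics/c4.png

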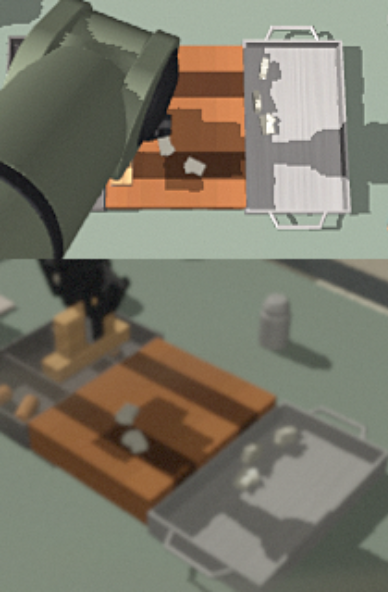

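Three shards are now in the pan, at about (263,68), (258,103) and (270,124). Two remain on the block at (166,145) and (194,167). Next I sweep the near lane.

```bash
python3 -m creep '[[0,0,-0.4,0,0,0],[0,0,-0.5,0,0,0],[0,0,-0.4,0,0,0],[0,0,-0.2,0,0,0],[0,0,0,0,0,0]]'
python3 -m creep '[[0.022,-0.3,0,0,0,0],[0.022,-0.3,0,0,0,0],[0.022,-0.3,0,0,0,0],[0.022,-0.3,0,0,0,0],[0.022,-0.3,0,0,0,0]]'
python3 -m creep '[[0.022,-0.3,0,0,0,0],[0.022,-0.3,0,0,0,0],[0.022,-0.3,0,0,0,0],[0.022,-0.3,0,0,0,0],[0.022,-0.3,0,0,0,0]]'
python3 -m creep '[[0.022,-0.3,0,0,0,0],[0.022,-0.3,0,0,0,0],[0.022,-0.3,0,0,0,0],[0.022,-0.3,0,0,0,0],[0.022,-0.3,0,0,0,0]]'
python3 -m creep '[[0.02,-0.3,0,0,0,0],[0,0,0,0,0,0],[0,0,0.3,0,0,0],[0,0,0.7,0,0,0],[0,0,0.8,0,0,0]]'
```

```text
time_s: 10.08
eef_pos: [474.3, 58.3, 78.8]
eef_rot: [3.141, 0.001, 0.069]
force: [-0.3, 0.4, -1.1]
gripper_width: 0.253
finger_force: 62.1
time_s: 10.5
eef_pos: [479.2, -1.8, 80.1]
eef_rot: [3.142, -0.0, 0.069]
force: [-0.4, 0.5, -2.3]
gripper_width: 0.247
finger_force: 62.1
time_s: 10.92
eef_pos: [483.5, -61.8, 80.1]
eef_rot: [3.142, -0.0, 0.069]
force: [0.5, 0.1, -2.7]
gripper_width: 0.249
finger_force: 62.1
time_s: 11.33
eef_pos: [487.8, -121.9, 80.1]
eef_rot: [3.141, -0.0, 0.069]
force: [1.1, -0.3, -2.4]
gripper_width: 0.246
finger_force: 62.1
time_s: 11.75
eef_pos: [487.3, -132.3, 152.5]
eef_rot: [-3.141, 0.003, 0.07]
force: [0.9, 0.6, -1.3]
gripper_width: 0.246
finger_force: 62.1
```

```bash
python3 -m creep '[[-0.0715,-0.65,0,0,0,-0.0165],[-0.0715,-0.65,0,0,0,-0.0165],[-0.0715,-0.65,0,0,0,-0.0165],[-0.0715,-0.65,0,0,0,-0.0165],[-0.0715,-0.65,0,0,0,-0.0165]]'
python3 -m creep '[[-0.0715,-0.65,0,0,0,-0.0165],[-0.0715,-0.65,0,0,0,-0.0165],[-0.0715,-0.65,0,0,0,-0.0165],[-0.0715,-0.65,0,0,0,-0.0165],[-0.0715,-0.65,0,0,0,-0.0165]]'
python3 -m creep '[[0,0,-0.5,0,0,0],[0,0,-0.5,0,0,0],[0,0,-0.5,0,0,0],[0,0,0,0,0,0],[0,0,0,0,0,0]]'
python3 - <<'E'
from h import *
d=get("top");e=get("side")
a=np.hstack([cv2.resize(d["pixels"][150:300,230:460],None,fx=1.7,fy=1.7),cv2.resize(e["pixels"][190:340,200:430],None,fx=1.7,fy=1.7)])
b=np.hstack([cv2.resize(d["pixels"][205:295,385:475],None,fx=3.4,fy=3.4),cv2.resize(e["pixels"][300:410,330:480],None,fx=2.78,fy=2.78)])
b=cv2.resize(b,(a.shape[1],320))
cv2.imwrite("pics/c5.png",np.vstack([a,b])[:,:,::-1])
s=robot.sense();print(s["eef_pos"],s["eef_rot"])
E
```

```text
time_s: 12.17
eef_pos: [474.1, -263.1, 152.8]
eef_rot: [-3.141, -0.0, -0.06]
force: [0.6, -0.6, -2.3]
gripper_width: 0.249
finger_force: 62.3
time_s: 12.58
eef_pos: [459.9, -393.2, 152.8]
eef_rot: [-3.141, -0.0, -0.19]
force: [0.7, -0.4, -1.3]
gripper_width: 0.248
finger_force: 62.2
time_s: 13.0
eef_pos: [459.8, -392.1, 92.3]
eef_rot: [-3.141, 0.001, -0.189]
force: [-0.4, -0.9, -1.1]
gripper_width: 0.248
finger_force: 62.0
[ 460.34867573 -392.83178987   93.32893867] [ 3.14093303e+00 -1.17275926e-03 -1.88593219e-01]
```

View pics/c5.png

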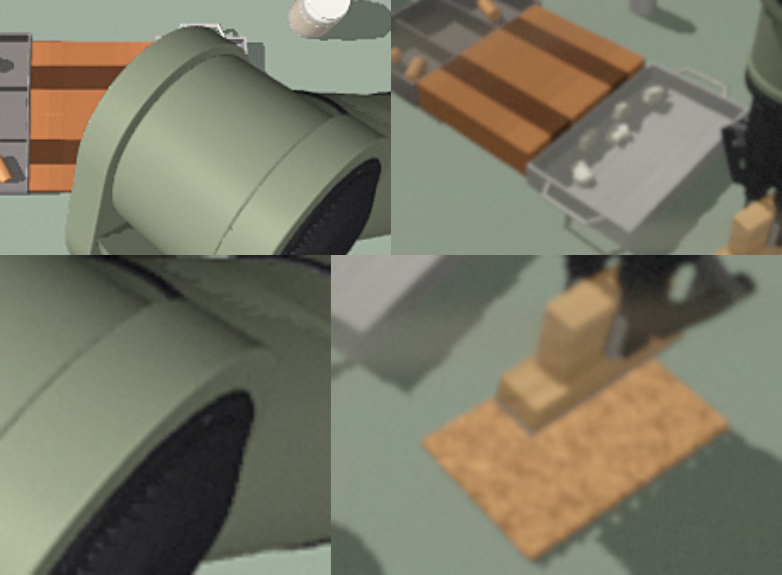

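All five shards are in the pan, at about (655,93), (622,110), (590,135), (620,132) and (582,172) in the side view, and the block is bare. The scraper hangs parallel above its pad, so I set it down.

```bash
python3 -m creep '[[-0.03,-0.03,-0.4,0,0,0],[0,0,-0.4,0,0,0],[0,0,-0.28,0,0,0],[0,0,-0.1,0,0,0],[0,0,-0.05,0,0,0]]'
python3 -m creep '[[0,0,-0.04,0,0,0],[0,0,-0.02,0,0,0],[0,0,0,0,0,0],[0,0,0,0,0,0],[0,0,0,0,0,0]]'
```

```text
time_s: 13.52
eef_pos: [458.7, -393.9, 42.7]
eef_rot: [-3.142, 0.0, -0.189]
force: [-0.6, 0.1, -2.1]
gripper_width: 0.251
finger_force: 62.1
time_s: 13.93
eef_pos: [458.7, -394.0, 40.4]
eef_rot: [3.141, -0.0, -0.189]
force: [1.2, -0.7, -1.1]
gripper_width: 0.248
finger_force: 62.1
```

```bash
python3 -m creep '[[0,0,-0.02,0,0,0],[0,0,0,0,0,0],[0,0,0,0,0,0],[0,0,0,0,0,0],[0,0,0,0,0,0]]'
python3 -m creep '[[0,0,0,0,0,0],[0,0,0,0,0,0],[0,0,0,0,0,0],[0,0,0,0,0,0],[0,0,0,0,0,0]]' 0
python3 -m creep '[[0,0,0,0,0,0],[0,0,0,0,0,0],[0,0,0,0,0,0],[0,0,0.2,0,0,0],[0,0,0.4,0,0,0]]'
python3 -m creep '[[0,0,0.7,0,0,0],[0,0,0.8,0,0,0],[0,0,0.8,0,0,0],[0,0,0.8,0,0,0],[0,0,0.5,0,0,0]]'
python3 -m creep '[[-0.1,0.8,0,0,0,0],[0,0.8,0,0,0,0],[0,0.8,0,0,0,0],[0,0.8,0,0,0,0],[0,0.8,0,0,0,0]]'
python3 -m creep '[[0.1,0.8,0,0,0,0],[0.1,0.8,0,0,0,0],[0.1,0.8,0,0,0,0],[0.1,0.8,0,0,0,0],[0.1,0.8,0,0,0,0]]'
python3 -m creep '[[0,0.8,0,0,0,0],[0,0.8,0,0,0,0],[0,0.8,0,0,0,0],[0,0.8,0,0,0,0],[0,0.8,0,0,0,0]]'
python3 - <<'E'
from h import *
d=get("top");e=get("side")
a=np.hstack([cv2.resize(d["pixels"][205:295,385:475],None,fx=4,fy=4),cv2.resize(d["pixels"][160:280,310:400],None,fx=4,fy=4)[:360]])
cv2.imwrite("pics/c6.png",a[:,:,::-1])
cv2.imwrite("pics/c7.png",e["pixels"][:,:,::-1])
E
```

```text
time_s: 14.35
eef_pos: [458.6, -393.9, 39.3]
eef_rot: [-3.142, 0.0, -0.189]
force: [-0.1, -0.3, -2.2]
gripper_width: 0.254
finger_force: 62.1
time_s: 14.77
eef_pos: [458.6, -393.9, 39.3]
eef_rot: [3.142, -0.0, -0.189]
force: [-0.1, -0.1, 0.4]
gripper_width: 0.498
finger_force: 0.0
time_s: 15.18
eef_pos: [457.9, -393.4, 62.7]
eef_rot: [-3.141, 0.002, -0.189]
force: [0.0, -0.3, 0.6]
gripper_width: 0.507
finger_force: 0.0
time_s: 15.6
eef_pos: [458.7, -394.6, 211.0]
eef_rot: [3.14, -0.002, -0.19]
force: [-0.3, -0.4, 0.7]
gripper_width: 0.496
finger_force: 0.0
time_s: 16.02
eef_pos: [454.2, -232.5, 207.8]
eef_rot: [-3.141, -0.0, -0.19]
force: [0.7, 0.4, 0.4]
gripper_width: 0.499
finger_force: 0.0
time_s: 16.43
eef_pos: [474.4, -72.3, 207.9]
eef_rot: [-3.141, -0.0, -0.189]
force: [1.0, 1.0, 0.9]
gripper_width: 0.502
finger_force: 0.0
time_s: 16.85
eef_pos: [474.2, 87.7, 207.9]
eef_rot: [-3.141, -0.0, -0.189]
force: [1.2, 0.2, 0.2]
gripper_width: 0.497
finger_force: 0.0
```

View pics/c6.png

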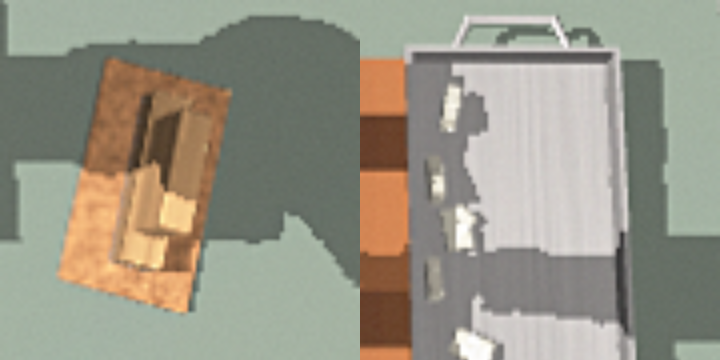

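View pics/c7.png

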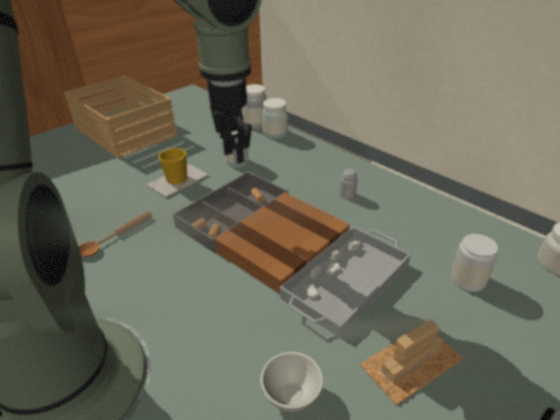

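The scraper stands upright, parallel to the pad, with its grip top at about (187,155) in the crop. All five shards are in the pan. Before handing in I check the numbers.

Run:
```python
from h import *
d=get("top"); u=lambda a:(np.array(a)+.5)/4-.5+np.array((385,205))
for n,a,z in(("grip",[(182,108),(211,115),(196,207),(160,196)],82),("foot end",[(116,258),(157,268)],31),("pad",[(108,57),(231,91),(189,313),(58,278)],6)):
    q=ray(d,u(a),z);print(n,q.round(0)[:,:2].tolist(),q.mean(0).round(1))
# expected grip/foot corners, scraper centred on pad at yaw -10.8 deg
c,s=np.cos(-.189),np.sin(-.189);R=np.array([[c,-s],[s,c]])
for X,Y,z,L in((40,11,82,"grip"),(60,14,31,"foot")):
    P=[[*(R@[i*X,j*Y]+[458.9,-394.2]),z] for i,j in((1,1),(1,-1),(-1,-1),(-1,1))]
    print(L,((proj(d,P)-[385,205]+.5)*4-.5).round(0).tolist())
```

```text
grip [[499.0, -390.0], [496.0, -409.0], [436.0, -399.0], [441.0, -375.0]] [ 467.9 -393.    82. ]
foot end [[404.0, -364.0], [399.0, -392.0]] [ 401.3 -378.2   31. ]
pad [[545.0, -366.0], [528.0, -453.0], [372.0, -423.0], [389.0, -333.0]] [ 458.6 -393.9    6. ]
grip [[184.0, 106.0], [217.0, 115.0], [194.0, 235.0], [161.0, 226.0]]
foot [[157.0, 89.0], [197.0, 99.0], [164.0, 271.0], [123.0, 260.0]]
```

```bash
python3 -c "
from station import robot
print(robot.hand_in())"
```

```text
the job is handed in; nothing more can be done
None
```

I swept all five shards into the roasting pan in two passes, stood the scraper back upright lengthwise on the middle of its cork pad (within a few millimetres in the last images), and handed in at about 17 s; no verdict was returned.

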